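# Stack the filters and hold the stand's label holder pressed home

## Task

Put the two round filters away on the filter stand: flat and centred on its round plate, one on top of the other, in either order. Then take the label holder, slide it down behind the lip at the front of the stand with its card facing out, away from the plate, and push it fully home against the sprung bar. Finish while still holding it pressed all the way down, so that I can put the locking screw in, and leave the other things on the table where they are.

Things in the scene. Friction and masses are not known exactly. Their poses are not given: they have to be found in the camera images.
- stand: Filter stand, fixed: grey deck block 100 x 150 mm, top 34 mm above the table, with a round aluminium plate on it and an aluminium label channel along its front. Origin on the table; x points from the channel side (front, -x) to the plate side (back), z up. The deck spans x -30 to +70 mm, y -75 to +75 mm.
- plate_centre (a point): Centre of the upper face of the stand's round plate (54 mm across, 6 mm thick, so this point is 40 mm above the table); axes as the stand's.
- channel_mouth (a point): Middle of the label channel (38.5 mm in front of the stand's origin), 24 mm above the table, axes as the stand's. The channel is open at the top, 17 mm wide in x, 64 mm long in y, between the deck's front face, a 24 mm high lip at the front and a cheek at each end; lip and cheeks go on in outward flared edges to about 33 mm above the table, which guide a part in.
- bar (a joint): Sprung steel bar that forms the floor of the label channel: metres pressed down, 0 at rest (its top 14 mm above the table), hard stop at 0.006. Spring force upward 2.4 N at 0 and 7.2 N at 0.006; it comes back up when let go. The label holder's weight does not move it.
- label_holder: Grey plastic label holder, loose, about 60 g, upright: body 14 mm thick (x), 60 wide (y), 40 high; on top a grip tab 10 mm thick (x), 26 wide (y), from 40 to 66 mm above the underside. Origin in the centre of the underside; z up; -x is the front with the white card, which at the start looks roughly to the robot. Pinch the tab across its 10 mm thickness.
- card_window (a point): Middle of the white card on the front (-x) face of the label holder, 28 mm above its underside.
- filter_a: Round glass filter in a black ring, 45 mm across, 8.5 mm thick, lying flat and loose, about 40 g. Origin in the centre of its underside, z up. Can be gripped across the ring.
- filter_b: The other round glass filter in a black ring, of the same size (45 mm across, 8.5 mm thick), lying flat and loose. Origin in the centre of its underside, z up.
- wing_screw: Knurled steel screw, 18 x 18 x 27 mm, standing on the table; leave it. Origin in the middle of its underside.
- brass_weight: Brass weight, 25 mm across, 48 mm tall; leave it. Origin in the middle of its underside.
- objective_case: Objective case, cylinder 36 mm across, 62 mm tall, behind the stand; leave it. Origin in the middle of its underside.
- oil_bottle: Small bottle, 27 mm across, 78 mm tall, behind the stand; leave it. Origin in the middle of its underside.
- usb_stick: USB stick, 18 x 52 x 8 mm, lying near the table's front edge; leave it. Origin in the middle of its underside.
- tweezers: Tweezers, 122 mm long, lying near the table's front edge; leave them. Origin in the middle of its underside.

How it is judged:
On the way, in this order (a step that is already met when the one before it is completed fails the run):
1. both filters lie flat in one centred stack on the round plate, let go (((horizontal distance between filter_a and plate_centre below 0.007 m and z of filter_a in the frame of plate_centre between -0.003 and 0.003 m and horizontal distance between filter_b and filter_a below 0.007 m and z of filter_b in the frame of plate_centre between 0.0055 and 0.0125 m and angle between each of filter_a, filter_b's own z axis and vertical below 0.1 rad) or (horizontal distance between filter_b and plate_centre below 0.007 m and z of filter_b in the frame of plate_centre between -0.003 and 0.003 m and horizontal distance between filter_a and filter_b below 0.007 m and z of filter_a in the frame of plate_centre between 0.0055 and 0.0125 m and angle between each of filter_b, filter_a's own z axis and vertical below 0.1 rad)) and linear speed of each of filter_a, filter_b below 0.02 m/s and contact force between each of filter_a, filter_b and the fingers below 0.1 N), for 0.2 s.
2. the label holder is pressed home in the channel (value of joint bar above 0.004 m and x of label_holder in the frame of channel_mouth between -0.004 and 0.004 m and y of label_holder in the frame of channel_mouth between -0.005 and 0.005 m and z of label_holder in the frame of channel_mouth below -0.0125 m and x of card_window in the frame of stand below -0.042 m and angle between label_holder's own z axis and vertical below 0.12 rad and contact force between the fingers and label_holder above 2 N), for 0.2 s.
At the end, for the whole second after the job is handed in: Filters flat in one stack on the plate, untouched (lower within 7 mm of the plate's centre, upper within 7 mm of the lower); label holder in the channel, card to the front, upright within 0.12 rad, fingers on it with over 2 N, the sprung bar pressed more than 4 of its 6 mm (all of step 1 and all of step 2); the arm keeps its last pose, push and grip.
It fails at once if one of the other loose things (the wing screw, the brass weight, the objective case, the oil bottle, the USB stick, the tweezers) is moved more than 30 mm (distance of any of wing_screw, brass_weight, objective_case, oil_bottle, usb_stick, tweezers from where it was at the start of the episode above 0.03 m).
It also fails if it takes over 58 s, if anything falls off the work surface, if the arm or the gripper's body presses on something with over 40 N, if the wrist force passes 120 N, or if a joint passes its speed limit or range.

## Robot

A 6-joint arm with a two-finger parallel gripper is mounted at the origin on a cart in front of the work surface, level with it; the furniture and walls round the work are solid. World frame = base frame: x ahead of the robot, y to its left, z up, the work surface at z = 0. Lengths are in m, angles in rad, forces in N, time in s.
With the tool pointing down it reaches from about 0.35 to 0.85 m from the base axis. Payload 8.1 kg.
Tool frame: the origin (TCP) lies at the very end of the fingers, on their centre line; the grasp point (between the pads) lies 19 mm behind it; z points along the fingers, y is the line along which they close (so a half turn about z gives the same grasp; the last joint's range is limited). The gripper opens to 93 mm and grips with 3 to 60 N. Pads are 15 mm wide; open, the fingers measure 128 mm over their backs; the gripper's body (75 mm by 188 mm) begins 65 mm behind the grasp point.
Start: joints at [-1.42, 0.13, 1.488, -0, 1.523, -0.085], TCP at [0.14, -0.583, 0.197] pointing down, gripper open.
Joint ranges: [-2.96, 2.96], [-0.89, 2.26], [0.02, 2.5], [-1.34, 4.48], [0, 2.73], [-2.66, 2.66]. Speed limits (rad/s): [2.39, 2.39, 2.79, 3.14, 3.14, 3.14].

## Interface

Orientations are given as a rotation vector (axis times angle).
In Python, from plant import monitor, eyes, ticket gives the robot as it stands.
- The arm moves only by the tool arm_command, never from a script. Its argument "deltas" is a list that holds one entry, the list of rows, each a list of 6 numbers: the shift along the world's x, y, z in cm, then the turn, a rotation vector about the world's x, y, z in degrees. In form: [[[tx, ty, tz, rx, ry, rz], ...]]. A call has 1 to 12 rows; each row shifts and turns the commanded pose from where the row before left it; what a row does not reach is not made up. A row lasts 1/12 s, in which the tool goes at most 41.7 mm and 7.16 degrees, less where a joint would pass 70% of its speed; a pose out of reach is approached as far as the arm can. A call is refused whole if a number of a shift passes 4.17 or a number of a turn 7.16, either way. A call with a gripper value outside its range is refused whole. "gripper" is the opening, from -1 (shut) to 1 (fully open), set as the call begins (left out, the last holds). The fingers move at their own pace and stop on an object; "squeeze" is the grip in N (left out, the last holds). Time passes only in rows, so rows that do not move let the fingers close. It gives the time, the measured TCP pose, the force, the opening and the grip force at its end, in the units of the state.
- monitor.read_state(): the state, without advancing time (a new reading comes with each control period).
- eyes.read_camera(name): name is "scene" or "top" or "wrist"; returns the picture (420x560x3 uint8, blue, green, red); there is no depth.
- eyes.camera_model(name): a dict with "fx", "fy", "cx", "cy" (pixels), "k1" (the pictures are not rectified: a ray, as slopes to the right and down, at radius r is drawn at 1 + k1 r^2 times it, then the intrinsics apply), "rvec" (rotation vector, rad) and "tvec" (3), from world to camera coordinates, as OpenCV has them. Camera axes: x right, y down, z forward; pixel columns grow to the right and rows downward; lengths in m; the calibration is good to about 2 mm. A picture is of the moment at which its call begins: read the wrist's pose just before it. camera_model takes no time and is no camera call; for the wrist camera it gives the pose at the moment of the call.
- ticket.close_job(): hands the job in; it is judged then, once.
The state is a dict: "t": time; "q": joint angles; "dq": joint speeds; "joint_torque": joint torques, N m; "tool_pos": TCP position; "orientation": TCP orientation; "force": force on the tool from outside, world axes, zero at the start; "wrist_torque": the same for the moment, N m; "opening": finger opening in m; "gripper_force": force on a finger pad.
Only numpy, scipy, OpenCV 4.12 (cv2) and the standard library are available. Lean on these libraries where they do the work, as an engineer would, in place of code of your own. Each camera call takes 0.05 s, during which the arm holds its last target. There are 200 camera calls.

## Working session

There is one attempt and no reset: what is moved stays moved. The work goes in short steps, Python scripts to look and compute and a tool call to move; the robot and the scene stay as the last step left them, time stands still between calls to the robot, and variables do not carry over. Pictures are saved under pics/ and viewed, at most 10 in all, crops included, and the job is handed in when it is done.

Besides the shell and the picture viewer there is one more tool, called after ">>>" by a JSON object that holds its "fn" and its "kwargs", one argument or row to a line. arm_command: Moves the arm, as the interface text tells. Its arguments: {"type":"object","properties":{"deltas":{"type":"array"},"gripper":{"type":"number"},"squeeze":{"type":"number"}},"required":["deltas"]}

```bash
mkdir -p pics; python3 - <<'E'
from plant import monitor, eyes, ticket
import cv2
for n in("scene","top"):
    cv2.imwrite(f"pics/{n}0.png",eyes.read_camera(n)); print(n,eyes.camera_model(n))
print(monitor.read_state())
E
```

```text
scene {'fx': 506.77633781272874, 'fy': 506.77633781272874, 'cx': 284.31662291181783, 'cy': 213.51146521636664, 'k1': -0.1282734925733094, 'rvec': array([ 2.34012713, -0.71187087,  0.26027388]), 'tvec': array([-0.48006452,  0.25235956,  0.98799514])}
top {'fx': 437.81340164037437, 'fy': 437.81340164037437, 'cx': 278.2456609701878, 'cy': 209.24694983914281, 'k1': 0.047553750015188696, 'rvec': array([ 2.16232824, -2.06320007,  0.2142286 ]), 'tvec': array([-0.06657855,  0.54240319,  1.15853703])}
{'t': 0.1, 'q': array([-1.42045018e+00,  1.31103741e-01,  1.48914086e+00, -1.59504856e-05,
        1.52299031e+00, -8.53880019e-02]), 'dq': array([ 0.0005231 , -0.00032119, -0.00191345,  0.00138555, -0.00028362,
        0.0001033 ]), 'joint_torque': array([ 1.34260812e-03, -5.61341643e+01, -4.93094838e+01,  7.70488777e-02,
        2.90977734e-02, -7.21954984e-05]), 'tool_pos': array([ 0.14007627, -0.58286984,  0.19609777]), 'orientation': array([-3.11816575e+00, -3.69241792e-01,  1.08725463e-04]), 'force': array([-0.37809582,  0.1900413 , -0.337138  ]), 'wrist_torque': array([ 0.0453116 , -0.04495422,  0.01385859]), 'gripper_force': 0.0, 'opening': 0.09322939294359052}
```

View pics/top0.png

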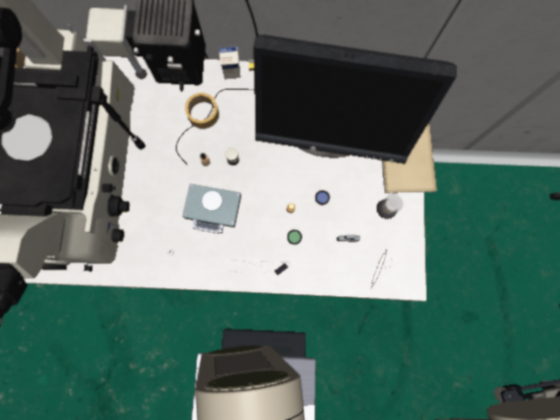

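View pics/scene0.png

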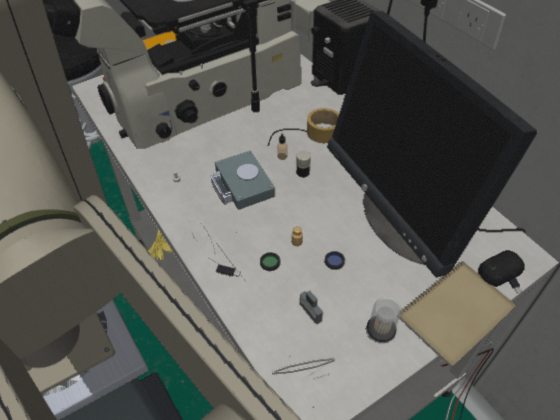

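Top view: stand at (211,205) with plate (212,201) and channel (208,228), green filter (294,237), blue filter (322,197), brass weight (291,207), label holder (348,238), USB stick (281,268), tweezers (379,268). The scene view shows the same, with the holder at (311,306) and the filters at (270,261) and (335,260).

```bash
cat > h.py <<'E'
import numpy as np, cv2
from scipy.spatial.transform import Rotation as R
from plant import monitor, eyes, ticket
def cast(m,uv,z):
    """pixels (n,2) -> world points on plane z"""
    uv=np.atleast_2d(uv).astype(float)
    K=np.array([[m['fx'],0,m['cx']],[0,m['fy'],m['cy']],[0,0,1.]])
    n=cv2.undistortPoints(uv[:,None],K,np.array([m['k1'],0,0,0.]))[:,0]
    Rm=R.from_rotvec(m['rvec']).as_matrix(); c=-Rm.T@m['tvec']
    d=np.c_[n,np.ones(len(n))]@Rm
    return c+d*((z-c[2])/d[:,2])[:,None]
def blob(mask,near,r):
    k,l,s,c=cv2.connectedComponentsWithStats(mask.astype(np.uint8))
    return [(c[i].round(1),s[i,4],l==i) for i in range(1,k) if s[i,4]>8 and np.hypot(*(c[i]-near))<r]
E
python3 - <<'E'
from h import *
m=eyes.camera_model("top"); g=lambda n,u,z:print(n,cast(m,u,z)[0].round(4))
g('green',(294,237),.008);g('blue',(322,197),.008);g('plate',(212,201),.04);g('brass',(291,207),.04)
g('holder',(348,238),.05);g('usb',(281,268),.0);g('screw',(170,252),.02);g('tweez',(379,268),0);g('case',(231,156),.06);g('bottle',(204,158),.07)
g('monitor bottom edge if z=.1',(332,150),.1); g('glass',(388,210),.0)
im=eyes.read_camera("top"); s=im[130:290,150:410]
cv2.imwrite("pics/top1.png",cv2.resize(s,(780,480),interpolation=cv2.INTER_CUBIC))
s=eyes.read_camera("scene")[140:340,190:390]
cv2.imwrite("pics/sc1.png",cv2.resize(s,(600,600),interpolation=cv2.INTER_CUBIC))
E
```

```text
green [ 0.4763 -0.0893  0.008 ]
blue [ 0.597  -0.1658  0.008 ]
plate [0.563  0.1465 0.04  ]
brass [ 0.5563 -0.0765  0.04  ]
holder [ 0.4746 -0.2361  0.05  ]
usb [ 0.3876 -0.0564  0.    ]
screw [0.4164 0.255  0.02  ]
tweez [ 0.401  -0.3321  0.    ]
case [0.6914 0.0996 0.06  ]
bottle [0.6785 0.1733 0.07  ]
monitor bottom edge if z=.1 [ 0.7085 -0.1809  0.1   ]
glass [ 0.5692 -0.3582  0.    ]
```

View pics/top1.png

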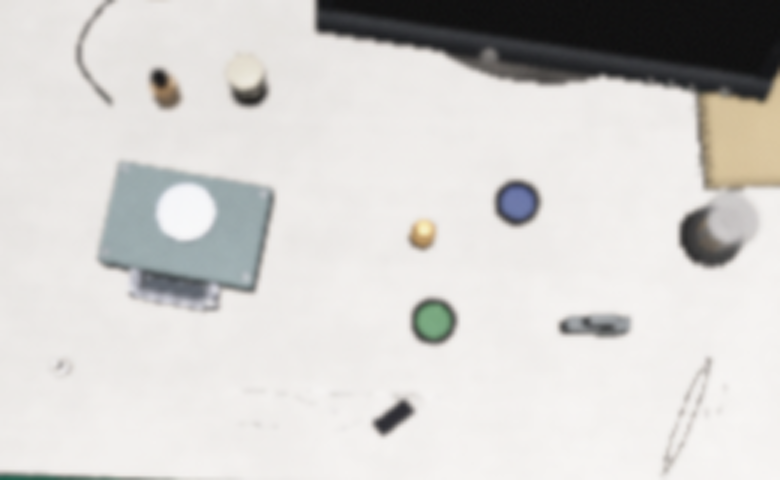

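View pics/sc1.png

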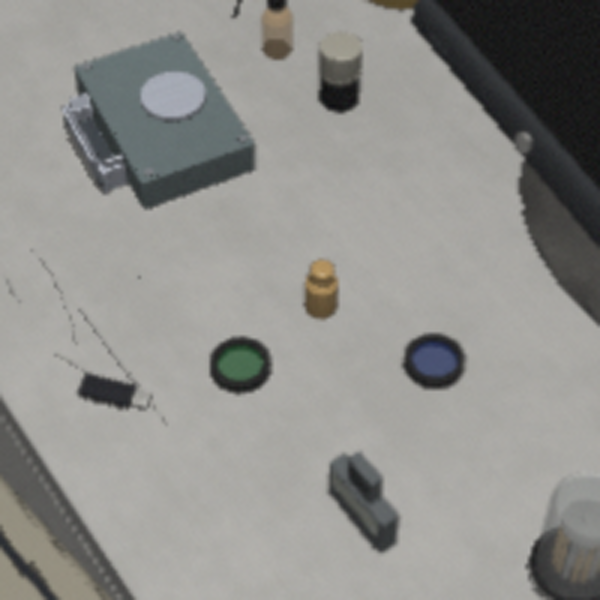

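The crops show green filter, blue filter, brass weight, deck with plate, and the holder with its tab clearly; the channel is toward the robot and the card side of the holder is too. Now measuring with masks.

```bash
python3 - <<'E'
from h import *
ctr={'top':dict(g=(294,237),b=(322,197),p=(212,201),h=(348,238)),'scene':dict(g=(270,261),b=(335,260),p=(248,172),h=(311,306))}
for n in('top','scene'):
    m=eyes.camera_model(n); im=eyes.read_camera(n)
    hsv=cv2.cvtColor(im,cv2.COLOR_BGR2HSV); v=hsv[...,2]; s=hsv[...,1]
    c=ctr[n]
    floor=np.median(v[225:235,310:330]) if n=='top' else np.median(v[270:300,280:300])
    for k,z in(('g',.0085),('b',.0085)):
        B=blob(s>80,c[k],8)+blob(v<floor*.72,c[k],8)
        for ce,a,l in B: print(n,k,ce,a,cast(m,ce,z)[0].round(4))
    x,y=c['p']; print('plate vs deck',im[y,x],im[y,x-18] ,'floor',floor)
    lo=(int(v[y,x])+int(v[y,x-19 if n=='top' else x-18]))/2
    for ce,a,l in blob(v>lo,c['p'],6): print(n,'plate',ce,a,cast(m,ce,.04)[0].round(4))
    for ce,a,l in blob((v<floor*.78),c['h'],8):
        yy,xx=np.nonzero(l); print(n,'holder',ce,a,cast(m,ce,.03)[0].round(4),xx.min(),xx.max(),yy.min(),yy.max())
    deck=[b for b in blob((s>30)&(v<floor*.85),(c['p'][0],c['p'][1]+4),30)]
    for ce,a,l in deck:
        if a<200: continue
        pts=np.argwhere(l)[:,::-1]; w=cast(m,pts,.034)[:,:2]
        r=cv2.minAreaRect((w*1000).astype(np.float32)); print(n,'deck',a,r)
E
```

```text
top g [294.  236.6] 192 [ 0.4774 -0.0892  0.0085]
top b [321.9 196.9] 94 [ 0.5971 -0.1655  0.0085]
top b [321.8 197.2] 188 [ 0.5962 -0.1652  0.0085]
plate vs deck [249 247 247] [171 169 155] floor 241.0
top plate [211.5 200. ] 297 [0.5658 0.1481 0.04  ]
top holder [348.  238.2] 153 [ 0.4769 -0.2393  0.03  ] 336 359 235 242
scene g [269.7 258.5] 68 [ 0.4808 -0.0872  0.0085]
scene g [269.7 261.3] 325 [ 0.4767 -0.0935  0.0085]
scene b [334.5 258.9] 132 [ 0.5977 -0.1673  0.0085]
scene b [334.2 260. ] 319 [ 0.5954 -0.1693  0.0085]
plate vs deck [179 168 165] [116 115 103] floor 169.0
scene plate [247.1 171. ] 257 [0.5654 0.1461 0.04  ]
scene holder [310.7 306.4] 482 [ 0.4771 -0.2449  0.03  ] 299 322 291 323
```

>>> {"fn": "arm_command", "kwargs": {
  "deltas": [
    [[2.1,3.09,0,0,0,0],[2.1,3.09,0,0,0,0],[2.1,3.09,0,0,0,0],[2.1,3.09,0,0,0,0],[2.1,3.09,0,0,0,0],[2.1,3.09,0,0,0,0],[2.1,3.09,0,0,0,0],[2.1,3.09,0,0,0,0]]
  ],
  "gripper": 0.35
}}

```text
t: 0.97
tool_pos: [0.3088, -0.3347, 0.1972]
orientation: [3.119, 0.369, 0.001]
force: [1.3, -0.0, -0.3]
opening: 0.0628
gripper_force: 0.0
```

>>> {"fn": "arm_command", "kwargs": {
  "deltas": [
    [[2.1,3.09,0,0,0,0],[2.1,3.09,0,0,0,0],[2.1,3.09,0,0,0,0],[2.1,3.09,0,0,0,0],[2.1,3.09,0,0,0,0],[2.1,3.09,-1,0,0,0],[2.1,3.09,-1,0,0,0],[2.1,3.09,-1,0,0,0],[0,0,-1,0,0,0],[0,0,0,0,0,0]]
  ]
}}

```text
t: 1.8
tool_pos: [0.4754, -0.0868, 0.1547]
orientation: [-3.118, -0.376, 0.005]
force: [-0.1, -0.1, -0.5]
opening: 0.0627
gripper_force: 0.0
```

```bash
python3 - <<'E'
from h import *
s=monitor.read_state(); m=eyes.camera_model("wrist"); im=eyes.read_camera("wrist")
cv2.imwrite("pics/w1.png",im); print(s['t'],s['tool_pos'],s['orientation'],s['opening'],m)
E
```

```text
1.8 [ 0.47542352 -0.08684005  0.15466082] [-3.1175599  -0.37564437  0.0054623 ] 0.06273122704691651 {'fx': 355.1318448821014, 'fy': 355.1318448821014, 'cx': 282.13747106608173, 'cy': 200.70501527305123, 'k1': -0.013281984271173072, 'rvec': array([-2.29050994,  1.79712826,  0.254975  ]), 'tvec': array([-0.19564099,  0.40453589,  0.47195642])}
```

View pics/w1.png

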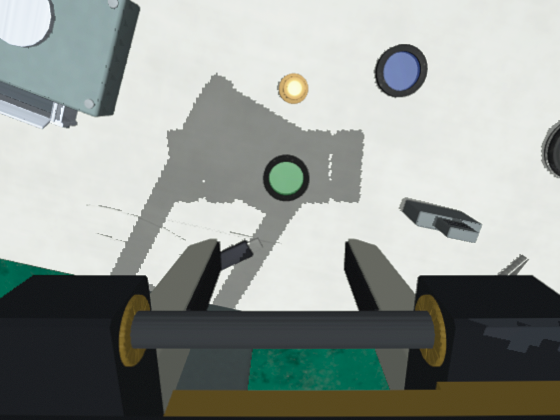

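The wrist view shows green filter (286,178), blue (401,70), holder (441,220) with the card side away from view, and the stand's right half at top left. Refining the filters now.

```bash
cat >> h.py <<'E'
def filt(near,z,r=25,n="wrist"):
    m=eyes.camera_model(n); im=eyes.read_camera(n); hsv=cv2.cvtColor(im,cv2.COLOR_BGR2HSV)
    mask=(hsv[...,2]<75)|(hsv[...,1]>70)
    out=[]
    for ce,a,l in blob(mask,near,r):
        if a<300: continue
        cs,_=cv2.findContours(l.astype(np.uint8),0,1); c=max(cs,key=cv2.contourArea)
        p=cast(m,c[:,0],z)[:,:2]; (x,y),(d1,d2),_=cv2.fitEllipse((p*1000).astype(np.float32))
        out.append((round(x,1),round(y,1),round(d1,1),round(d2,1)))
    return out
E
python3 - <<'E'
from h import *
s=monitor.read_state(); print(s['t'],s['tool_pos'])
print(filt((286,178),.007),filt((401,70),.007))
m=eyes.camera_model("wrist"); print(cast(m,[(293,88)],.046))
E
```

```text
1.85 [ 0.4752869  -0.08818524  0.15577587]
[(480.3, -87.4, 43.5, 44.7)] [(599.2, -163.2, 42.8, 45.0)]
[[ 0.56185623 -0.07667395  0.046     ]]
```

>>> {"fn": "arm_command", "kwargs": {
  "deltas": [
    [[0.37,0,-3,0,0,0],[0,0,-4,0,0,0],[0,0,-3.5,0,0,0],[0,0,-2,0,0,0],[0,0,0,0,0,0],[0,0,0,0,0,0]]
  ]
}}

```text
t: 2.45
tool_pos: [0.4791, -0.09, 0.0322]
orientation: [-3.12, -0.366, 0.002]
force: [-0.5, -0.7, -0.5]
opening: 0.0629
gripper_force: 0.0
```

```bash
python3 - <<'E'
from h import *
s=monitor.read_state(); print(s['t'],s['tool_pos'],s['orientation'])
m=eyes.camera_model("wrist"); Rm=R.from_rotvec(m['rvec']).as_matrix(); K=np.array([[m['fx'],0,m['cx']],[0,m['fy'],m['cy']],[0,0,1.]])
p=cv2.projectPoints(np.array([[.479,-.088,.007]]),m['rvec'],m['tvec'],K,np.array([m['k1'],0,0,0.]))[0].ravel(); print(p)
print(filt(p,.007,60))
E
```

```text
2.45 [ 0.47907865 -0.09004021  0.03218923] [-3.11970839e+00 -3.66335887e-01  2.20802386e-03]
[281.37525119 226.05354755]
[(480.4, -87.4, 43.9, 46.1)]
```

>>> {"fn": "arm_command", "kwargs": {
  "deltas": [
    [[0.1,0.2,-1.5,0,0,0],[0,0,-1.4,0,0,0],[0,0,0,0,0,0]]
  ]
}}

```text
t: 2.75
tool_pos: [0.4814, -0.0876, 0.0037]
orientation: [3.119, 0.368, 0.002]
force: [-0.2, 1.1, -0.9]
opening: 0.0626
gripper_force: 0.0
```

>>> {"fn": "arm_command", "kwargs": {
  "deltas": [
    [[0,0,0,0,0,0],[0,0,0,0,0,0],[0,0,0,0,0,0],[0,0,0,0,0,0],[0,0,0,0,0,0]]
  ],
  "gripper": -0.6,
  "squeeze": 12
}}

```text
t: 3.17
tool_pos: [0.4816, -0.0872, 0.0039]
orientation: [3.119, 0.37, 0.002]
force: [-0.0, -0.6, -0.2]
opening: 0.0338
gripper_force: 0.0
```

```bash
python3 - <<'E'
from h import *
s=monitor.read_state(); print(s['t'],s['tool_pos'],s['opening'],s['gripper_force'])
cv2.imwrite("pics/w2.png",eyes.read_camera("wrist"))
E
```

```text
3.1667 [ 0.48156726 -0.08720497  0.00392169] 0.033825335448238895 0.0
```

View pics/w2.png

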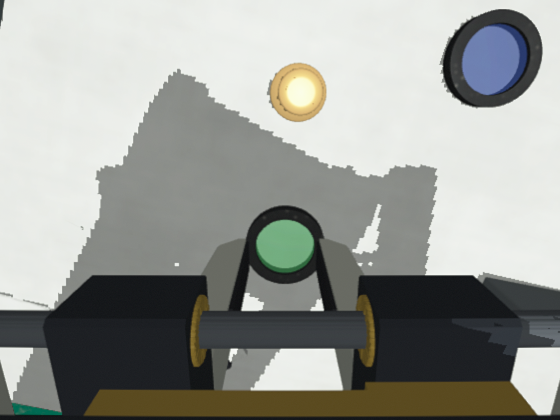

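The filter at (285,245) sits ahead of the fingertips: the grip was off-centre toward the robot and it slid forward. Measuring it again.

```bash
python3 - <<'E'
from h import *
m=eyes.camera_model("wrist"); im=eyes.read_camera("wrist"); hsv=cv2.cvtColor(im,cv2.COLOR_BGR2HSV)
K=np.array([[m['fx'],0,m['cx']],[0,m['fy'],m['cy']],[0,0,1.]])
s=monitor.read_state(); T=R.from_rotvec(s['orientation'])
P=s['tool_pos']+T.apply([[0,0,0],[0,.017,0],[0,-.017,0]])
print(cv2.projectPoints(P,m['rvec'],m['tvec'],K,np.array([m['k1'],0,0,0.]))[0][:,0].round())
for ce,a,l in blob((hsv[...,1]>70)&(abs(hsv[...,0].astype(int)-65)<25),(285,245),30): 
    cs,_=cv2.findContours(l.astype(np.uint8),0,1);p=cast(m,max(cs,key=cv2.contourArea)[:,0],.007)[:,:2]
    print(ce,a,cv2.fitEllipse((p*1000).astype(np.float32)))
t=eyes.camera_model('top');im=eyes.read_camera("top");hsv=cv2.cvtColor(im,cv2.COLOR_BGR2HSV)
print([ (b[0],b[1],cast(t,b[0],.0085)) for b in blob((hsv[...,1]>80)&(hsv[...,2]>0),(294,237),12)])
E
```

```text
[[285. 242.]
 [315. 242.]
 [255. 242.]]
[284.7 245.9] 2518 ((479.9878234863281, -87.3453140258789), (32.21791076660156, 32.41432571411133), 16.068721771240234)
[]
```

>>> {"fn": "arm_command", "kwargs": {
  "deltas": [
    [[0,0,0,0,0,0],[0,0,0,0,0,0],[0,0,0,0,0,0]]
  ]
}}

```text
t: 3.57
tool_pos: [0.4808, -0.087, 0.003]
orientation: [-3.12, -0.37, 0.0]
force: [0.9, -0.5, -0.4]
opening: 0.0189
gripper_force: 0.0
```

```bash
python3 - <<'E'
from h import *
s=monitor.read_state(); print(s['t'],s['tool_pos'],s['opening'],s['gripper_force'])
im=eyes.read_camera("wrist")[190:390,190:390]
cv2.imwrite("pics/w3.png",cv2.resize(im,(600,600),interpolation=cv2.INTER_CUBIC))
E
```

```text
3.5667 [ 0.4808111  -0.08696135  0.00295228] 0.018908504256821383 0.0
```

View pics/w3.png

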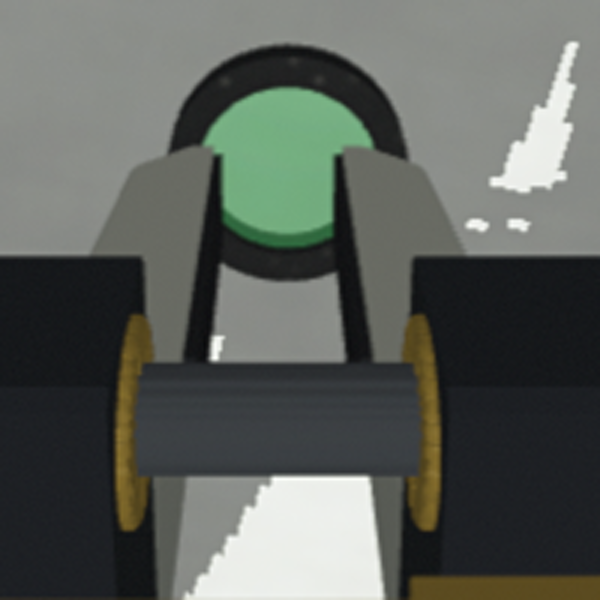

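```bash
python3 - <<'E'
from h import *
m=eyes.camera_model("wrist");Rm=R.from_rotvec(m['rvec']).as_matrix()
s=monitor.read_state(); T=R.from_rotvec(s['orientation'])
c=-Rm.T@m['tvec']; print('cam',c,'fwd',Rm[2],'in tool',T.inv().apply(c-s['tool_pos']),T.inv().apply(Rm[2]))
K=np.array([[m['fx'],0,m['cx']],[0,m['fy'],m['cy']],[0,0,1.]])
for z in(0,-.02,-.04,-.1):
  for o in (0,.0075,-.0075):
    P=s['tool_pos']+T.apply([[o,.0095,z],[o,-.0095,z]])
    print(z,o,cv2.projectPoints(P,m['rvec'],m['tvec'],K,np.array([m['k1'],0,0,0.]))[0][:,0].round().tolist())
im=eyes.read_camera("scene")[190:340,190:390]
cv2.imwrite("pics/s3.png",cv2.resize(im,(800,600),interpolation=cv2.INTER_CUBIC))
E
```

```text
cam [ 0.5557798  -0.06733187  0.19003481] fwd [-0.2657076  -0.0642097  -0.96191298] in tool [ 0.07743122 -0.00160791 -0.18707047] [-2.73282999e-01  4.44985859e-04  9.61933576e-01]
0 0 [[302.0, 242.0], [268.0, 242.0]]
0 0.0075 [[302.0, 230.0], [268.0, 230.0]]
0 -0.0075 [[301.0, 254.0], [268.0, 254.0]]
-0.02 0 [[304.0, 257.0], [267.0, 257.0]]
-0.02 0.0075 [[304.0, 243.0], [266.0, 243.0]]
-0.02 -0.0075 [[303.0, 270.0], [267.0, 270.0]]
-0.04 0 [[306.0, 276.0], [265.0, 276.0]]
-0.04 0.0075 [[307.0, 261.0], [265.0, 261.0]]
-0.04 -0.0075 [[306.0, 290.0], [265.0, 290.0]]
-0.1 0 [[319.0, 372.0], [255.0, 372.0]]
-0.1 0.0075 [[320.0, 350.0], [255.0, 350.0]]
-0.1 -0.0075 [[319.0, 392.0], [256.0, 392.0]]
```

View pics/s3.png

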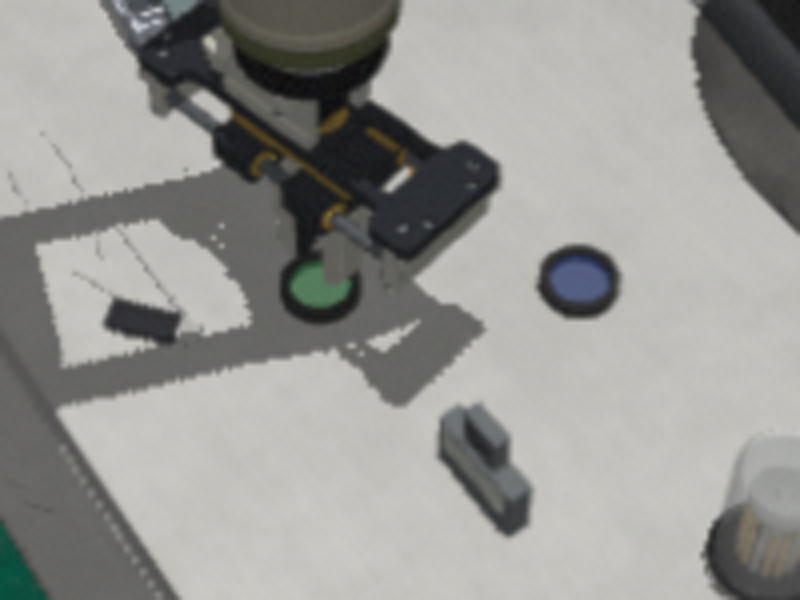

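The fingertips visibly pass above the filter: wrist projection fits tips about 18–20 mm higher than the reported TCP. I'll reopen and feel downward for the real table contact.

>>> {"fn": "arm_command", "kwargs": {
  "deltas": [
    [[0,0,0,0,0,0],[0,0,0,0,0,0],[0,0,0,0,0,0],[0,0,0,0,0,0],[0,0,0,0,0,0],[0,0,0,0,0,0]]
  ],
  "gripper": 0.35
}}

```text
t: 4.17
tool_pos: [0.4809, -0.087, 0.003]
orientation: [-3.12, -0.369, 0.0]
force: [1.2, 0.1, -0.1]
opening: 0.0542
gripper_force: 0.0
```

>>> {"fn": "arm_command", "kwargs": {
  "deltas": [
    [[0,0,-0.4,0,0,0],[0,0,-0.4,0,0,0],[0,0,0,0,0,0]]
  ]
}}

```text
t: 4.42
tool_pos: [0.4801, -0.0868, -0.0061]
orientation: [-3.119, -0.369, 0.002]
force: [0.4, -0.0, 0.5]
opening: 0.0625
gripper_force: 0.0
```

>>> {"fn": "arm_command", "kwargs": {
  "deltas": [
    [[0,0,-0.3,0,0,0],[0,0,-0.2,0,0,0],[0,0,0,0,0,0]]
  ]
}}

```text
t: 4.67
tool_pos: [0.4804, -0.0869, -0.0106]
orientation: [-3.119, -0.369, 0.001]
force: [0.1, 0.3, 0.8]
opening: 0.0625
gripper_force: 0.0
```

>>> {"fn": "arm_command", "kwargs": {
  "deltas": [
    [[0,0,-0.2,0,0,0],[0,0,0,0,0,0]]
  ]
}}

```text
t: 4.83
tool_pos: [0.4807, -0.087, -0.0123]
orientation: [-3.12, -0.369, 0.0]
force: [-0.4, -0.1, -0.3]
opening: 0.0624
gripper_force: 0.0
```

>>> {"fn": "arm_command", "kwargs": {
  "deltas": [
    [[0,0,-0.2,0,0,0],[0,0,0,0,0,0]]
  ]
}}

```text
t: 5.0
tool_pos: [0.4808, -0.087, -0.0142]
orientation: [-3.12, -0.37, 0.0]
force: [0.0, -0.3, 0.5]
opening: 0.0626
gripper_force: 0.0
```

>>> {"fn": "arm_command", "kwargs": {
  "deltas": [
    [[0,0,-0.15,0,0,0],[0,0,0,0,0,0]]
  ]
}}

```text
t: 5.17
tool_pos: [0.4808, -0.087, -0.0157]
orientation: [-3.12, -0.369, 0.0]
force: [0.6, 0.1, 0.4]
opening: 0.0626
gripper_force: 0.0
```

>>> {"fn": "arm_command", "kwargs": {
  "deltas": [
    [[0,0,-0.1,0,0,0],[0,0,0,0,0,0]]
  ]
}}

```text
t: 5.33
tool_pos: [0.4808, -0.087, -0.0166]
orientation: [-3.12, -0.37, 0.0]
force: [0.1, 1.0, -0.2]
opening: 0.0633
gripper_force: 0.0
```

>>> {"fn": "arm_command", "kwargs": {
  "deltas": [
    [[0,0,0,0,0,0],[0,0,0,0,0,0],[0,0,0,0,0,0],[0,0,0,0,0,0]]
  ],
  "gripper": -0.6
}}

```text
t: 5.67
tool_pos: [0.481, -0.087, -0.0164]
orientation: [3.12, 0.37, 0.0]
force: [0.6, 0.3, -0.9]
opening: 0.0439
gripper_force: 12.0
```

>>> {"fn": "arm_command", "kwargs": {
  "deltas": [
    [[0,0,1,0,0,0],[0,0,3,0,0,0],[0,0,4,0,0,0],[0,0.5,4,0,0,0],[0.5,3,0,0,0,0],[0.5,3.3,0,0,0,0],[0.5,3.3,0,0,0,0],[0.5,3.3,0,0,0,0],[0.5,3.3,0,0,0,0],[0.4,3.3,0,0,0,0],[0.4,3.3,0,0,0,0],[0.1,0.1,0,0,0,0]]
  ]
}}

```text
t: 6.67
tool_pos: [0.5149, 0.1521, 0.1045]
orientation: [-3.117, -0.375, -0.002]
force: [-0.2, -0.1, 0.1]
opening: 0.0437
gripper_force: 12.0
```

>>> {"fn": "arm_command", "kwargs": {
  "deltas": [
    [[0,0,0,0,0,0],[0,0,0,0,0,0],[0,0,0,0,0,0]]
  ]
}}

```text
t: 6.92
tool_pos: [0.5148, 0.1459, 0.1037]
orientation: [3.12, 0.368, -0.0]
force: [0.0, -1.0, -0.4]
opening: 0.0443
gripper_force: 12.0
```

```bash
python3 - <<'E'
from h import *
s=monitor.read_state(); m=eyes.camera_model("wrist"); im=eyes.read_camera("wrist")
cv2.imwrite("pics/w4.png",im); np.save("w4m.npy",m,allow_pickle=True); print(s['t'],s['tool_pos'],s['orientation'],s['opening'],s['gripper_force'])
E
```

```text
6.9167 [0.5147937  0.14589074 0.10369691] [ 3.11952463e+00  3.68139746e-01 -3.30618559e-04] 0.04426153480958857 11.97754709457513
```

View pics/w4.png

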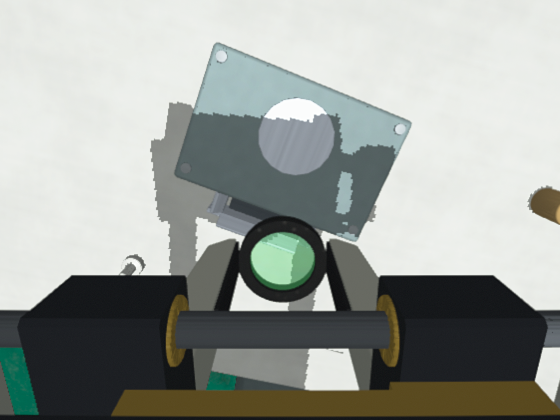

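The wrist view shows the filter held at (283,260), the plate at about (297,136), and deck corners at (217,43), (411,123), (358,240), (177,175); the wing screw is at (132,265).

```bash
python3 - <<'E'
from h import *
m=np.load("w4m.npy",allow_pickle=True).item(); im=cv2.imread("pics/w4.png"); hsv=cv2.cvtColor(im,cv2.COLOR_BGR2HSV)
c=cast(m,[(217,43),(411,123),(358,240),(177,175)],.034)[:,:2]; print(c.round(4))
for a,b in((0,1),(1,2),(3,2),(0,3)): d=c[b]-c[a]; print(np.hypot(*d).round(4),np.degrees(np.arctan2(*d[::-1])).round(1))
print('deck centre',c.mean(0))
for p in[(297,110),(297,140),(297,165),(240,100),(240,150),(240,180),(350,160)]: print(p,hsv[p[1],p[0]])
# plate edge: strongest gradient along radial lines
blue=im.astype(float)[...,0]-im.astype(float)[...,2]
g=cv2.GaussianBlur(blue,(0,0),1); pts=[]
for t in np.radians(range(0,360,5)):
    r=np.arange(28,48,.5); x=297+r*np.cos(t); y=136+r*np.sin(t)
    v=cv2.remap(g.astype(np.float32),x.astype(np.float32)[None],y.astype(np.float32)[None],1)[0]
    i=np.argmax(abs(np.diff(v))); pts.append((x[i],y[i]))
w=cast(m,pts,.04)[:,:2]*1000
for k in range(3):
    e=cv2.fitEllipse(w.astype(np.float32)); r=abs(np.hypot(*(w-e[0]).T)-27); w=w[r<np.percentile(r,80)]
print(e,len(w))
gr=cast(m,[(283,260)],0); print(gr)
E
```

```text
[[0.6154 0.2163]
 [0.5959 0.0728]
 [0.5017 0.0836]
 [0.52   0.2283]]
0.1448 -97.8
0.0948 173.4
0.1458 -97.2
0.0962 172.8
deck centre [0.55822903 0.15025937]
(297, 110) [ 90   1 252]
(297, 140) [106  27 161]
(297, 165) [107  26 159]
(240, 100) [ 91  33 191]
(240, 150) [ 94  35 101]
(240, 180) [90 34 98]
(350, 160) [92 36 98]
((567.8414916992188, 149.33335876464844), (52.17552947998047, 54.1619758605957), 10.242035865783691) 36
[[0.45603608 0.13247922 0.        ]]
```

>>> {"fn": "arm_command", "kwargs": {
  "deltas": [
    [[2.66,0.18,0,0,0,0],[2.66,0.18,0,0,0,0],[0,0,-3,0,0,0],[0,0,-3,0,0,0],[0,0,-1,0,0,0],[0,0,-0.5,0,0,0],[0,0,0,0,0,0],[0,0,0,0,0,0]]
  ]
}}

```text
t: 7.63
tool_pos: [0.5688, 0.1503, 0.0299]
orientation: [-3.12, -0.369, -0.002]
force: [0.4, 0.2, 0.2]
opening: 0.0441
gripper_force: 12.0
```

>>> {"fn": "arm_command", "kwargs": {
  "deltas": [
    [[0,0,-0.2,0,0,0],[0,0,-0.2,0,0,0],[0,0,0,0,0,0]]
  ]
}}

```text
t: 7.88
tool_pos: [0.5687, 0.1508, 0.0255]
orientation: [-3.12, -0.37, -0.002]
force: [-1.0, 0.2, -0.4]
opening: 0.0439
gripper_force: 12.0
```

>>> {"fn": "arm_command", "kwargs": {
  "deltas": [
    [[-0.05,-0.1,-0.1,0,0,0],[0,0,-0.05,0,0,0],[0,0,0,0,0,0]]
  ]
}}

```text
t: 8.13
tool_pos: [0.5678, 0.1496, 0.0236]
orientation: [3.12, 0.37, 0.001]
force: [-1.5, -0.8, 3.5]
opening: 0.0439
gripper_force: 12.0
```

>>> {"fn": "arm_command", "kwargs": {
  "deltas": [
    [[0,0,0,0,0,0],[0,0,0,0,0,0],[0,0,0,0,0,0],[0,0,0,0,0,0]]
  ],
  "gripper": 0.4
}}

```text
t: 8.47
tool_pos: [0.5675, 0.1496, 0.0228]
orientation: [-3.12, -0.37, 0.0]
force: [0.1, -1.0, -0.6]
opening: 0.0633
gripper_force: 0.0
```

>>> {"fn": "arm_command", "kwargs": {
  "deltas": [
    [[0,0,1,0,0,0],[0,0,3,0,0,0],[0,0,4,0,0,0],[-2,0,0,0,0,0],[-3,0,0,0,0,0],[0,0,0,0,0,0],[0,0,0,0,0,0]]
  ]
}}

```text
t: 9.05
tool_pos: [0.5164, 0.1497, 0.1034]
orientation: [-3.12, -0.37, 0.0]
force: [0.7, 0.7, 1.2]
opening: 0.0651
gripper_force: 0.0
```

```bash
cat >> h.py <<'E'
def proj(m,P):
    K=np.array([[m['fx'],0,m['cx']],[0,m['fy'],m['cy']],[0,0,1.]])
    return cv2.projectPoints(np.array([P],float),m['rvec'],m['tvec'],K,np.array([m['k1'],0,0,0.]))[0].ravel()
def disc(col,P,z):
    """coloured glass (g/b) near world P, wrist camera: ellipse in mm on plane z"""
    m=eyes.camera_model("wrist"); im=eyes.read_camera("wrist"); hsv=cv2.cvtColor(im,cv2.COLOR_BGR2HSV)
    h={'g':65,'b':115}[col]
    for ce,a,l in blob((hsv[...,1]>60)&(abs(hsv[...,0].astype(int)-h)<22),proj(m,P),40):
        if a<400: continue
        cs,_=cv2.findContours(l.astype(np.uint8),0,1);p=cast(m,max(cs,key=cv2.contourArea)[:,0],z)[:,:2]
        print(col,ce,a,cv2.fitEllipse((p*1000).astype(np.float32))[:2])
E
python3 - <<'E'
from h import *
s=monitor.read_state(); print(s['t'],s['tool_pos']); disc('g',(.568,.149,.047),.047)
m=eyes.camera_model('top');im=eyes.read_camera('top');hsv=cv2.cvtColor(im,cv2.COLOR_BGR2HSV)
for b in blob((hsv[...,1]>60)&(abs(hsv[...,0].astype(int)-65)<22),(212,200),10): print(b[:2],cast(m,b[0],.047))
E
```

```text
9.05 [0.51638341 0.14967765 0.10335866]
g [299.8 143.1] 1928 ((566.2825317382812, 150.8191680908203), (32.93333435058594, 33.208824157714844))
```

>>> {"fn": "arm_command", "kwargs": {
  "deltas": [
    [[0.9,-3.1,0,0,0,0],[1,-3.7,0,0,0,0],[1,-3.7,0,0,0,0],[1,-3.7,0,0,0,0],[1,-3.7,0,0,0,0],[1,-3.7,0,0,0,0],[1,-3.7,0,0,0,0],[0.9,-3.7,0,0,0,0],[0.5,-2.2,0,0,0,0],[0,0,-2,0,0,0],[0,0,0,0,0,0],[0,0,0,0,0,0]]
  ]
}}

```text
t: 10.15
tool_pos: [0.5998, -0.1624, 0.0815]
orientation: [-3.118, -0.368, 0.005]
force: [0.2, 0.2, 0.0]
opening: 0.0652
gripper_force: 0.0
```

```bash
python3 - <<'E'
from h import *
s=monitor.read_state(); print(s['t'],s['tool_pos'],s['orientation']); disc('b',(.599,-.163,.007),.007)
m=eyes.camera_model('wrist');print(filt(proj(m,(.599,-.163,.007)),.007,40))
E
```

```text
10.15 [ 0.59979199 -0.16241274  0.08149612] [-3.11821666 -0.36797969  0.00456631]
b [286.2 204.6] 1463 ((599.7280883789062, -163.97528076171875), (33.03388977050781, 33.32881546020508))
[(600.1, -163.8, 43.8, 45.5)]
```

>>> {"fn": "arm_command", "kwargs": {
  "deltas": [
    [[0,-0.15,-3,0,0,0],[0,0,-3,0,0,0],[0,0,-2.5,0,0,0],[0,0,-0.8,0,0,0],[0,0,-0.4,0,0,0],[0,0,0,0,0,0],[0,0,0,0,0,0]]
  ]
}}

```text
t: 10.83
tool_pos: [0.6021, -0.164, -0.0119]
orientation: [3.118, 0.37, 0.004]
force: [1.4, 0.5, -0.2]
opening: 0.0652
gripper_force: 0.0
```

>>> {"fn": "arm_command", "kwargs": {
  "deltas": [
    [[-0.2,0,-0.3,0,0,0],[0,0,-0.1,0,0,0],[0,0,0,0,0,0]]
  ]
}}

```text
t: 11.08
tool_pos: [0.599, -0.1641, -0.0171]
orientation: [3.119, 0.369, 0.002]
force: [0.5, -0.2, 0.1]
opening: 0.0651
gripper_force: 0.0
```

>>> {"fn": "arm_command", "kwargs": {
  "deltas": [
    [[0,0,0,0,0,0],[0,0,0,0,0,0],[0,0,0,0,0,0],[0,0,0,0,0,0],[0,0,0,0,0,0]]
  ],
  "gripper": -0.6
}}

```text
t: 11.5
tool_pos: [0.5987, -0.164, -0.0178]
orientation: [3.12, 0.369, 0.0]
force: [-1.9, -0.0, 1.7]
opening: 0.0432
gripper_force: 13.3
```

>>> {"fn": "arm_command", "kwargs": {
  "deltas": [
    [[0,0,0.8,0,0,0],[0,0,3,0,0,0],[0,0,3.5,0,0,0],[0,0,3.5,0,0,0],[0,0.6,0,0,0,0],[-0.3,3,0,0,0,0],[-0.4,3.7,0,0,0,0],[-0.4,3.7,0,0,0,0],[-0.4,3.7,0,0,0,0],[-0.4,3.7,0,0,0,0],[-0.4,3.7,0,0,0,0],[-0.4,3.7,0,0,0,0]]
  ]
}}

```text
t: 12.5
tool_pos: [0.5712, 0.0959, 0.0906]
orientation: [-3.12, -0.369, -0.001]
force: [1.0, -0.5, 0.6]
opening: 0.0432
gripper_force: 13.1
```

>>> {"fn": "arm_command", "kwargs": {
  "deltas": [
    [[-0.3,3,0,0,0,0],[-0.3,2,0,0,0,0],[0,0.6,0,0,0,0],[0,0,-2,0,0,0],[0,0,-2,0,0,0],[0,0,0,0,0,0],[0,0,0,0,0,0]]
  ]
}}

```text
t: 13.08
tool_pos: [0.5644, 0.1493, 0.049]
orientation: [3.12, 0.369, -0.005]
force: [0.0, -0.4, -0.7]
opening: 0.0433
gripper_force: 13.1
```

>>> {"fn": "arm_command", "kwargs": {
  "deltas": [
    [[0.15,0,-0.9,0,0,0],[0,0,-0.5,0,0,0],[0,0,-0.2,0,0,0],[0,0,0,0,0,0],[0,0,0,0,0,0]]
  ]
}}

```text
t: 13.5
tool_pos: [0.5672, 0.15, 0.0342]
orientation: [-3.12, -0.369, -0.0]
force: [0.1, -0.3, -0.0]
opening: 0.043
gripper_force: 13.1
```

>>> {"fn": "arm_command", "kwargs": {
  "deltas": [
    [[-0.1,0,-0.15,0,0,0],[0,0,-0.1,0,0,0],[0,0,-0.05,0,0,0],[0,0,0,0,0,0]]
  ]
}}

```text
t: 13.83
tool_pos: [0.566, 0.1501, 0.031]
orientation: [-3.12, -0.37, 0.0]
force: [-0.2, -0.6, -0.1]
opening: 0.0431
gripper_force: 13.1
```

>>> {"fn": "arm_command", "kwargs": {
  "deltas": [
    [[0,0,0,0,0,0],[0,0,0,0,0,0],[0,0,0,0,0,0],[0,0,0,0,0,0]]
  ],
  "gripper": 0.4
}}

```text
t: 14.17
tool_pos: [0.5662, 0.1501, 0.0311]
orientation: [-3.12, -0.37, -0.0]
force: [0.2, -0.2, 0.4]
opening: 0.0635
gripper_force: 0.0
```

>>> {"fn": "arm_command", "kwargs": {
  "deltas": [
    [[0,0,1,0,0,0],[0,0,3,0,0,0],[0,0,4,0,0,0],[-2,0,0,0,0,0],[-3,0,0,0,0,0],[0,0,0,0,0,0],[0,0,0,0,0,0]]
  ]
}}

```text
t: 14.75
tool_pos: [0.515, 0.1502, 0.1115]
orientation: [-3.12, -0.37, 0.0]
force: [1.3, 0.4, -0.0]
opening: 0.0648
gripper_force: 0.0
```

```bash
python3 - <<'E'
from h import *
s=monitor.read_state(); print(s['t'],s['tool_pos'],s['orientation']); disc('b',(.567,.149,.055),.0555);disc('g',(.567,.149,.055),.0555)
E
```

```text
14.75 [0.51496128 0.15016127 0.11148624] [-3.11967214e+00 -3.70365911e-01  1.18479825e-04]
b [299.5 140.7] 1953 ((566.4345703125, 151.96981811523438), (32.947566986083984, 33.36674118041992))
```

>>> {"fn": "arm_command", "kwargs": {
  "deltas": [
    [[-2,0.1,0,0,0,0],[-4,0.2,0,0,0,0],[-2,0.2,0,0,0,0],[0,0,0,0,0,0],[0,0,0,0,0,0],[0,0,0,0,0,0]]
  ]
}}

```text
t: 15.35
tool_pos: [0.4377, 0.1552, 0.1119]
orientation: [-3.12, -0.369, -0.003]
force: [0.2, 1.1, 0.1]
opening: 0.0646
gripper_force: 0.0
```

```bash
python3 - <<'E'
from h import *
s=monitor.read_state(); m=eyes.camera_model("wrist"); im=eyes.read_camera("wrist")
print(s['t'],s['tool_pos'],s['q']); np.save("w5m.npy",m,allow_pickle=True)
u,v=proj(m,(.5002,.1577,.024)).astype(int); print(u,v); x0,y0=u-100,v-75
cv2.imwrite("pics/w5full.png",im); cv2.imwrite("pics/w5.png",cv2.resize(im[y0:y0+150,x0:x0+200],(800,600),interpolation=cv2.INTER_CUBIC)); print(x0,y0)
E
```

```text
15.35 [0.4377161  0.15521998 0.11189194] [ 2.30446738e-01 -1.89609029e-01  1.95912514e+00 -1.61519989e-04
  1.37002998e+00  1.56557193e+00]
300 122
200 47
```

View pics/w5.png

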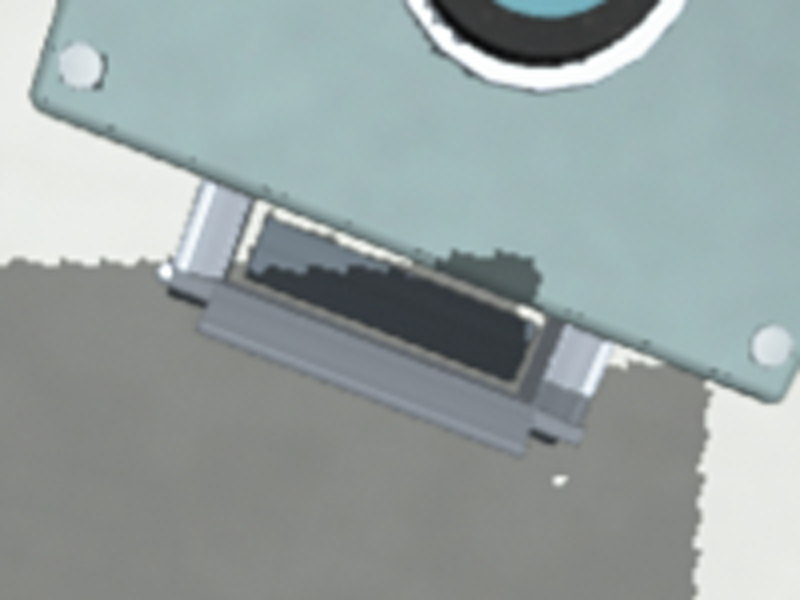

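The crop (4x, origin 200,47) shows the channel: dark bar quad at crop (270,215),(540,315),(515,385),(248,272), lip and flares below it, and deck front edge from (35,105) to (780,400). The stack sits centred on the plate.

```bash
python3 - <<'E'
from h import *
m=np.load("w5m.npy",allow_pickle=True).item()
f=lambda pts,z: cast(m,np.array(pts)/4.+[200-.4,47-.4],z)[:,:2]
yaw=np.radians(-7.3); ax=np.array([[np.cos(yaw),np.sin(yaw)],[-np.sin(yaw),np.cos(yaw)]])
o=np.array([.5582,.1503])-.02*ax[0]
def sh(n,pts,z):
    w=f(pts,z); d=w[1]-w[0]; print(n,((w-o)@ax.T*1000).round(1).tolist(),'edge ang',np.degrees(np.arctan2(*d[::-1])).round(1))
print('origin',o)
sh('bar',[(268,213),(540,315),(515,385),(248,272)],.014)
sh('lip inner edge z24',[(235,282),(515,392)],.024)
sh('lip outer flare z33',[(200,330),(520,452)],.033)
sh('cheek inner bottom z24',[(255,200),(235,278),(565,320),(527,392)],.024)
sh('cheek flare outer z33',[(205,180),(172,272),(612,345),(583,438)],.033)
sh('deck front',[(35,105),(780,402)],.033)
sh('deck front2',[(270,190),(555,308)],.033)
E
```

```text
origin [0.53836211 0.15284129]
bar [[-32.3, 29.8], [-31.4, -27.0], [-45.8, -27.7], [-44.1, 29.6]] edge ang -96.4
lip inner edge z24 [[-46.2, 30.9], [-46.5, -26.6]] edge ang -97.6
lip outer flare z33 [[-56.0, 33.6], [-55.9, -30.4]] edge ang -97.2
cheek inner bottom z24 [[-30.9, 32.4], [-45.5, 31.1], [-30.5, -30.2], [-45.6, -28.7]] edge ang 177.8
cheek flare outer z33 [[-30.7, 41.5], [-48.0, 41.8], [-31.5, -38.5], [-49.3, -40.4]] edge ang 171.8
deck front [[-29.4, 73.9], [-29.9, -72.2]] edge ang -97.5
deck front2 [[-28.2, 30.0], [-29.1, -26.0]] edge ang -98.2
```

>>> {"fn": "arm_command", "kwargs": {
  "deltas": [
    [[0.3,-3,0,0,0,6],[0.4,-3.7,0,0,0,6],[0.4,-3.7,0,0,0,6],[0.4,-3.7,0,0,0,6],[0.4,-3.7,0,0,0,6],[0.4,-3.7,0,0,0,6],[0.4,-3.7,0,0,0,6],[0.4,-3.7,0,0,0,6],[0.4,-3.7,0,0,0,6],[0.4,-3.7,0,0,0,6],[0.2,-3,0,0,0,6],[0,0,0,0,0,3]]
  ],
  "gripper": 0
}}

```text
t: 16.4
tool_pos: [0.4776, -0.2415, 0.1113]
orientation: [2.366, 2.063, -0.002]
force: [0.7, -0.0, -0.7]
opening: 0.0465
gripper_force: 0.0
```

>>> {"fn": "arm_command", "kwargs": {
  "deltas": [
    [[0,0,0,0,0,0],[0,0,0,0,0,0],[0,0,0,0,0,0]]
  ]
}}

```text
t: 16.65
tool_pos: [0.4771, -0.2348, 0.1108]
orientation: [-2.371, -2.06, -0.0]
force: [0.1, 0.1, 0.0]
opening: 0.0465
gripper_force: 0.0
```

```bash
python3 - <<'E'
from h import *
s=monitor.read_state(); m=eyes.camera_model("wrist"); im=eyes.read_camera("wrist")
T=R.from_rotvec(s['orientation']).as_matrix()
print(s['t'],s['tool_pos'],s['q'],'close ang',np.degrees(np.arctan2(T[1,1],T[0,1])),'zaxis',T[:,2])
cv2.imwrite("pics/w6.png",im); np.save("w6m.npy",m,allow_pickle=True)
for P in[(.479,-.238,.066),(.479,-.238,0),tuple(s['tool_pos'])]: print(proj(m,P))
u,v=proj(m,(.479,-.238,.06)).astype(int)
g=cv2.cvtColor(im,cv2.COLOR_BGR2GRAY); print(g[max(0,v-84):v+84:6,u-78:u+78:6])
E
```

```text
16.65 [ 0.47713963 -0.23479601  0.11079675] [-5.53864220e-01  4.57062940e-03  1.77950917e+00  1.82442792e-04
  1.35802606e+00 -4.13518625e-01] close ang -8.043416023430076 zaxis [-3.42682722e-04  4.21602333e-04 -9.99999852e-01]
[284.21111426 221.52444192]
[283.7650379  196.47481553]
[280.64462375 242.72932666]
[[137 237 237 134 139 138 137 137 137 137 138 141 142 142 141 141 143 143
  143 142 142 142 140 137 137 137]
 [139 138 139 137 137 136 136 137 136 137 138 141 142 142 142 141 142 143
  142 142 141 140 140 136 136 137]
 [138 139 140 138 137 137 136 137 138 139 140 141 143 142 142 140 143 144
  141 140 138 140 139 137 137 136]
 [141 141 228 135 136 138 138 139 139 138 139 141 142 143 142 143 143 144
  141 141 138 138 137 137 135 139]
 [142 142 239 222 137 138 138 139 139 138 140 139 142 141 141 143 143 143
  142 141 139 140 139 138 237 236]
 [141 209 236 238 136 137 138 139 141 140 139 139 121  79 142 142 143 143
  143 139 140 141 138 139 236 236]
 [140 139 237 226 139 138 141 139 141 141 138  92  62  61 129 142 142 143
  141 140 140 140 141 138 236 237]
 [141 140 140 141 142 141
[... 1564 characters left out ...]
38 237 238
  238 239 240  19  63 106 105 105]
 [105 105 105  76  18  64 235 235 236 235 235 235 236 235 238 237 236 239
  238 238 240  17  20 105 104 104]
 [105 104 105  18  19 155 236 236 236 236 235 235 235 235 236 238 237 238
  235 237 238  17  18 102 106 106]
 [105 104 103  16  19 236 235 236 234 236 235 235 235 235 235 237 236 237
  235 235 236  13  19  63 105 104]
 [105 105  65  17  15 234 235 236 235 235 236 235 236 235 235 236 235 235
  237 238 236  82  15  20 104 105]
 [105 105  18  18  37 234 234 235 235 234 236 236 235 235 236 235 236 236
  237 239 236 236  16  19  97 104]
 [105 101  21  17  82 218 198 235 235 235 235 236 234 235 235 236 235 236
  236 238 238 237  17  17  45 105]]
```

```bash
python3 - <<'E'
from h import *
m=np.load("w6m.npy",allow_pickle=True).item(); im=cv2.imread("pics/w6.png"); g=cv2.cvtColor(im,cv2.COLOR_BGR2GRAY)
B=max(blob(g<125,(284,210),40),key=lambda b:b[1]); l=B[2]; yy,xx=np.nonzero(l); print(B[:2],xx.min(),xx.max(),yy.min(),yy.max())
rows=np.unique(yy); L=np.array([xx[yy==r].min() for r in rows]);Rr=np.array([xx[yy==r].max() for r in rows])
for r,a,b in list(zip(rows,L,Rr))[::4]: print(r,a,b,end=' | ')
print()
c=np.polyfit(rows,(L+Rr)/2,1); prof=[int(g[r,int(round(np.polyval(c,r)))]) for r in range(rows[0]-2,rows[-1]+3)]
print(rows[0]-2,prof)
E
```

```text
(array([285.3, 204.3]), np.int32(1666)) 270 300 163 246
163 284 287 | 167 272 289 | 171 271 290 | 175 270 290 | 179 270 291 | 183 271 292 | 187 272 292 | 191 273 293 | 195 273 294 | 199 274 294 | 203 275 295 | 207 276 296 | 211 276 296 | 215 277 297 | 219 278 298 | 223 279 298 | 227 279 299 | 231 281 300 | 235 282 299 | 239 282 299 | 243 283 300 | 
161 [141, 142, 141, 113, 71, 61, 61, 62, 62, 62, 62, 62, 77, 82, 85, 86, 86, 86, 86, 85, 84, 85, 84, 84, 85, 85, 85, 86, 85, 85, 86, 86, 85, 84, 75, 64, 62, 62, 62, 61, 62, 61, 62, 67, 80, 84, 84, 84, 84, 84, 85, 84, 85, 85, 84, 85, 84, 85, 85, 84, 84, 85, 84, 84, 84, 85, 85, 84, 85, 84, 85, 85, 84, 84, 84, 85, 85, 79, 80, 83, 85, 85, 83, 84, 80, 112, 232, 241]
```

```bash
python3 - <<'E'
from h import *
m=np.load("w6m.npy",allow_pickle=True).item()
f=lambda p,z:(cast(m,p,z)[:,:2]*1000).round(1).tolist()
print('z0',f([(286,164.5)],0))
print('z40',f([(281,173.5),(284,195),(291.5,246.5)],.04))
print('z66',f([(285,205),(291,238),(291.5,246.5)],.066))
print('edges z40 L/R',f([(270,179),(273,195),(290.5,175),(293.5,195)],.04))
print('edges z66 L/R',f([(276.5,211),(279.5,227),(296.5,211),(299.5,229)],.066))
E
```

```text
z0 [[484.8, -210.5]]
z40 [[480.7, -209.5], [480.7, -226.1], [480.7, -268.3]]
z66 [[481.2, -226.3], [482.0, -250.7], [481.5, -257.2]]
edges z40 L/R [[472.1, -212.5], [472.5, -224.9], [487.5, -211.6], [487.7, -227.1]]
edges z66 L/R [[474.8, -229.7], [475.2, -241.5], [488.4, -231.6], [488.8, -244.9]]
```

>>> {"fn": "arm_command", "kwargs": {
  "deltas": [
    [[0.3,-0.44,0,0,0,5],[0,0,-1,0,0,4.5],[0,0,-3,0,0,0],[0,0,-3,0,0,0],[0,0,-1,0,0,0],[0,0,-0.5,0,0,0],[0,0,0,0,0,0],[0,0,0,0,0,0]]
  ]
}}

```text
t: 17.37
tool_pos: [0.4808, -0.2397, 0.0274]
orientation: [2.19, 2.251, 0.0]
force: [0.4, -0.5, 0.0]
opening: 0.0466
gripper_force: 0.0
```

>>> {"fn": "arm_command", "kwargs": {
  "deltas": [
    [[-0.05,0.05,-0.2,0,0,0],[0,0,0,0,0,0]]
  ]
}}

```text
t: 17.53
tool_pos: [0.4804, -0.2396, 0.0255]
orientation: [2.189, 2.25, 0.001]
force: [-0.4, 0.6, 0.3]
opening: 0.0462
gripper_force: 0.0
```

>>> {"fn": "arm_command", "kwargs": {
  "deltas": [
    [[0,0,0,0,0,0],[0,0,0,0,0,0],[0,0,0,0,0,0],[0,0,0,0,0,0],[0,0,0,0,0,0],[0,0,0,0,0,0],[0,0,0,0,0,0],[0,0,0,0,0,0]]
  ],
  "gripper": -1,
  "squeeze": 25
}}

```text
t: 18.2
tool_pos: [0.4794, -0.239, 0.024]
orientation: [-2.191, -2.251, 0.0]
force: [-0.4, -0.7, -0.0]
opening: 0.0098
gripper_force: 25.0
```

>>> {"fn": "arm_command", "kwargs": {
  "deltas": [
    [[0,0,1,0,0,0],[0,0,3,0,0,0],[0,0,4,0,0,0],[0,1,1,0,0,0],[0.2,3.3,0,0,0,-1],[0.2,3.7,0,0,0,-1],[0.2,3.7,0,0,0,-1],[0.2,3.7,0,0,0,-1],[0.2,3.7,0,0,0,-1],[0.2,3.7,0,0,0,-1],[0.2,3.7,0,0,0,-1],[0.2,3.7,0,0,0,-1]]
  ]
}}

```text
t: 19.2
tool_pos: [0.4953, 0.0649, 0.1149]
orientation: [2.343, 2.091, 0.001]
force: [0.1, 0.5, -0.3]
opening: 0.0102
gripper_force: 25.0
```

>>> {"fn": "arm_command", "kwargs": {
  "deltas": [
    [[0.2,3.7,0,0,0,-0.9],[0.2,3.2,0,0,0,0],[0.1,2.4,0,0,0,0],[0,0.3,0,0,0,0],[0,0,0,0,0,0],[0,0,0,0,0,0],[0,0,0,0,0,0]]
  ]
}}

```text
t: 19.78
tool_pos: [0.5005, 0.1579, 0.1142]
orientation: [2.36, 2.073, -0.0]
force: [-0.3, 0.5, -0.9]
opening: 0.0097
gripper_force: 25.0
```

```bash
python3 - <<'E'
from h import *
s=monitor.read_state();T=R.from_rotvec(s['orientation']).as_matrix()
print(s['t'],s['tool_pos'],np.degrees(np.arctan2(T[1,1],T[0,1])),T[:,2],s['opening'],s['gripper_force'])
m=eyes.camera_model('wrist');im=eyes.read_camera('wrist');cv2.imwrite('pics/w7.png',im)
g=cv2.cvtColor(im,cv2.COLOR_BGR2GRAY)
p=[proj(m,s['tool_pos']+T@[0,0,z]) for z in(.024,-.016,-.042)]; print(np.round(p,1))
# body +x(tool) end = near end; column profile through the held holder
c=int(p[0][0]); print(c,[int(v) for v in g[170:262:2,c]])
E
```

```text
19.7833 [0.50045527 0.15787781 0.11416801] -7.39332102633234 [ 3.83322586e-05 -4.55241199e-04 -9.99999896e-01] 0.00966211213858187 24.998991787433624
[[280.8 228. ]
 [280.5 254.6]
 [280.3 278.6]]
280 [58, 58, 57, 57, 57, 56, 60, 62, 61, 62, 61, 62, 62, 62, 63, 81, 84, 85, 85, 85, 85, 84, 85, 84, 84, 84, 84, 85, 83, 85, 84, 65, 61, 61, 62, 63, 62, 63, 63, 62, 63, 80, 83, 84, 85, 85]
```

```bash
python3 - <<'E'
from h import *
m=eyes.camera_model('wrist'); s=monitor.read_state(); T=R.from_rotvec(s['orientation']).as_matrix()
for v,z in((181,.0902),(199.5,.1302),(231.5,.1302),(251.5,.1562)):
    w=cast(m,(280.5,v),z)[0]; print(v,((w-s['tool_pos'])@T*1000).round(1))
E
```

```text
181 [30.4 -0.1 23.9]
199.5 [ 30.    0.  -16.1]
231.5 [ 12.9   0.  -16.1]
251.5 [ 13.4   0.1 -42.1]
```

>>> {"fn": "arm_command", "kwargs": {
  "deltas": [
    [[0,0.1,-2,0,0,0],[0,0,-2,0,0,0],[0,0,-1,0,0,0],[0,0,-0.4,0,0,0],[0,0,0,0,0,0],[0,0,0,0,0,0]]
  ]
}}

```text
t: 20.33
tool_pos: [0.5008, 0.1596, 0.0606]
orientation: [2.36, 2.074, 0.001]
force: [0.5, 0.3, -1.4]
opening: 0.0097
gripper_force: 25.0
```

>>> {"fn": "arm_command", "kwargs": {
  "deltas": [
    [[0,0,-0.3,0,0,0],[0,0,-0.3,0,0,0],[0,0,-0.3,0,0,0],[0,0,0,0,0,0]]
  ]
}}

```text
t: 20.67
tool_pos: [0.5038, 0.1608, 0.0568]
orientation: [2.356, 2.073, 0.009]
force: [-10.6, -3.2, 31.5]
opening: 0.0101
gripper_force: 25.2
```

>>> {"fn": "arm_command", "kwargs": {
  "deltas": [
    [[0,0,0.5,0,0,0],[0,0,0.5,0,0,0],[0,0,0,0,0,0],[0,0,0,0,0,0]]
  ]
}}

```text
t: 21.0
tool_pos: [0.5008, 0.1601, 0.0614]
orientation: [2.359, 2.074, 0.001]
force: [0.7, 0.4, -0.5]
opening: 0.0097
gripper_force: 25.0
```

```bash
python3 - <<'E'
from h import *
s=monitor.read_state();T=R.from_rotvec(s['orientation']).as_matrix()
print(s['t'],s['tool_pos'],np.degrees(np.arctan2(T[1,1],T[0,1])),T[:,2],s['force'])
m=eyes.camera_model('wrist');im=eyes.read_camera('wrist');cv2.imwrite('pics/w8.png',im)
g=cv2.cvtColor(im,cv2.COLOR_BGR2GRAY)
z0=s['tool_pos'][2]-.024
for tx in(.045,.038,.033):
    w=s['tool_pos']+T@[tx,0,0]; v=proj(m,(w[0],w[1],.034)); r=int(v[1]); print(tx,v.round(1),[int(q) for q in g[r,215:345:2]])
r=int(proj(m,s['tool_pos']+T@[.025,0,-.016])[1]); print('body',r,[int(q) for q in g[r,240:320]])
E
```

```text
21.0 [0.50078735 0.16010669 0.06142586] -7.336476138782654 [ 9.44374654e-04  2.20506312e-04 -9.99999530e-01] [ 0.67673305  0.36810181 -0.52675227]
0.045 [280.7 156.2] [138, 138, 138, 138, 138, 139, 139, 140, 140, 141, 143, 141, 142, 142, 142, 142, 142, 142, 142, 142, 142, 131, 106, 114, 107, 107, 98, 107, 106, 106, 107, 107, 107, 107, 106, 107, 108, 108, 100, 64, 84, 92, 97, 96, 97, 97, 96, 97, 97, 97, 97, 97, 96, 97, 97, 97, 97, 97, 97, 98, 98, 98, 98, 97, 98]
0.038 [280.7 167.6] [184, 207, 138, 140, 141, 142, 141, 142, 142, 141, 142, 141, 140, 141, 141, 141, 140, 139, 139, 138, 138, 116, 51, 145, 149, 139, 142, 146, 146, 146, 147, 146, 147, 146, 145, 145, 143, 144, 142, 95, 84, 92, 96, 96, 96, 96, 97, 97, 97, 99, 99, 99, 99, 98, 98, 98, 98, 98, 99, 100, 99, 98, 97, 98, 98]
0.033 [280.7 175.6] [237, 238, 237, 222, 137, 140, 141, 141, 142, 142, 143, 140, 141, 141, 140, 140, 140, 139, 138, 139, 133, 125, 122, 125, 126, 127, 98, 120, 119, 108, 108, 107, 97, 96, 97, 97, 104, 118, 108, 64, 86, 93, 95, 95, 95, 95, 96, 96, 97, 97, 98, 98, 98, 98, 98, 98, 99, 99, 97, 96, 97, 97, 96, 95, 96]
body 208 [141, 141, 141, 142, 142, 142, 142, 143, 142, 143, 143, 139, 135, 144, 144, 134, 126, 127, 129, 130, 128, 127, 125, 124, 126, 129, 117, 81, 78, 73, 80, 84, 85, 84, 85, 84, 85, 85, 84, 84, 85, 84, 85, 84, 84, 85, 85, 85, 84, 85, 84, 85, 85, 84, 81, 74, 78, 94, 96, 95, 95, 94, 95, 95, 95, 94, 96, 95, 96, 96, 96, 97, 96, 96, 96, 96, 96, 95, 94, 95]
```

>>> {"fn": "arm_command", "kwargs": {
  "deltas": [
    [[-0.15,-0.12,0,0,0,0],[0,0,0,0,0,0],[0,0,-0.2,0,0,0],[0,0,-0.2,0,0,0],[0,0,-0.2,0,0,0],[0,0,0,0,0,0],[0,0,0,0,0,0]]
  ]
}}

```text
t: 21.63
tool_pos: [0.4987, 0.1587, 0.0547]
orientation: [-2.359, -2.074, 0.001]
force: [-1.3, 0.3, -0.9]
opening: 0.0102
gripper_force: 25.0
```

Past the deck edge without force; continuing down in small steps.

>>> {"fn": "arm_command", "kwargs": {
  "deltas": [
    [[0.03,0,-0.2,0,0,0],[0,0,-0.2,0,0,0],[0,0,-0.2,0,0,0],[0,0,0,0,0,0],[0,0,0,0,0,0]]
  ]
}}

```text
t: 22.05
tool_pos: [0.499, 0.1588, 0.0488]
orientation: [-2.359, -2.075, 0.001]
force: [-1.0, 0.1, -1.0]
opening: 0.0099
gripper_force: 25.0
```

>>> {"fn": "arm_command", "kwargs": {
  "deltas": [
    [[0,0,-0.2,0,0,0],[0,0,-0.2,0,0,0],[0,0,-0.1,0,0,0],[0,0,0,0,0,0],[0,0,0,0,0,0]]
  ]
}}

```text
t: 22.47
tool_pos: [0.4991, 0.1588, 0.0439]
orientation: [-2.359, -2.075, 0.0]
force: [-0.5, 0.6, -0.6]
opening: 0.0101
gripper_force: 25.0
```

>>> {"fn": "arm_command", "kwargs": {
  "deltas": [
    [[0,0,-0.2,0,0,0],[0,0,-0.2,0,0,0],[0,0,-0.2,0,0,0],[0,0,-0.2,0,0,0],[0,0,0,0,0,0],[0,0,0,0,0,0]]
  ]
}}

```text
t: 22.97
tool_pos: [0.4993, 0.1588, 0.0362]
orientation: [2.359, 2.075, -0.0]
force: [-0.9, -0.5, 1.9]
opening: 0.0099
gripper_force: 25.0
```

>>> {"fn": "arm_command", "kwargs": {
  "deltas": [
    [[0,0,-0.2,0,0,0],[0,0,-0.15,0,0,0],[0,0,0,0,0,0],[0,0,0,0,0,0]]
  ]
}}

```text
t: 23.3
tool_pos: [0.4994, 0.1588, 0.0328]
orientation: [2.359, 2.075, 0.0]
force: [-1.7, -1.5, 6.0]
opening: 0.0103
gripper_force: 25.0
```

>>> {"fn": "arm_command", "kwargs": {
  "deltas": [
    [[0,0,-0.1,0,0,0],[0,0,-0.1,0,0,0],[0,0,0,0,0,0],[0,0,0,0,0,0],[0,0,0,0,0,0],[0,0,0,0,0,0]]
  ]
}}

```text
t: 23.8
tool_pos: [0.4995, 0.1588, 0.031]
orientation: [2.359, 2.074, 0.001]
force: [-1.2, -1.5, 6.1]
opening: 0.0098
gripper_force: 25.0
```

```bash
python3 - <<'E'
from h import *
s=monitor.read_state();T=R.from_rotvec(s['orientation']).as_matrix()
print(s['t'],s['tool_pos'],T[:,2],s['force'],s['gripper_force'])
m=eyes.camera_model('wrist');im=eyes.read_camera('wrist');g=cv2.cvtColor(im,cv2.COLOR_BGR2GRAY)
for v,z in((0,s['tool_pos'][2]-.024+.04),):
    p=proj(m,s['tool_pos']+T@[.03,0,-.016]);q=proj(m,s['tool_pos']+T@[.013,0,-.016]);t=proj(m,s['tool_pos']+T@[.013,0,-.042])
    c=int(p[0]); print(p,q,t,[int(x) for x in g[int(p[1])-10:int(t[1])+8,c]], int(p[1])-10)
disc('b',(.567,.149,.055),.0555)
E
```

```text
23.8 [0.49949502 0.1587764  0.03102606] [ 4.88138324e-04  1.10869924e-05 -9.99999881e-01] [-1.22297718 -1.49652711  6.11015829] 24.999430775642395
[280.4625001  199.37110011] [280.49660166 231.24202807] [280.27457969 252.1571276 ] [62, 61, 61, 63, 61, 62, 62, 62, 62, 61, 62, 67, 79, 83, 84, 84, 84, 85, 84, 84, 85, 84, 85, 83, 84, 84, 84, 85, 85, 85, 86, 84, 85, 84, 84, 84, 84, 84, 84, 85, 84, 85, 85, 84, 73, 63, 62, 62, 62, 61, 62, 62, 62, 62, 62, 61, 62, 62, 62, 62, 62, 63, 63, 64, 73, 81, 83, 85, 84, 85, 85] 189
b [415.  254.1] 2763 ((566.5451049804688, 153.73788452148438), (28.601903915405273, 33.606327056884766))
```

>>> {"fn": "arm_command", "kwargs": {
  "deltas": [
    [[0,0,-0.1,0,0,0],[0,0,0,0,0,0],[0,0,0,0,0,0],[0,0,0,0,0,0]]
  ]
}}

```text
t: 24.23
tool_pos: [0.4997, 0.1587, 0.0309]
orientation: [2.359, 2.074, 0.001]
force: [-5.4, -1.5, 14.0]
opening: 0.0095
gripper_force: 25.0
```

>>> {"fn": "arm_command", "kwargs": {
  "deltas": [
    [[0,0,0,0,0,0],[0,0,0,0,0,0],[0,0,0,0,0,0]]
  ]
}}

```text
t: 24.48
tool_pos: [0.4997, 0.1588, 0.0309]
orientation: [2.359, 2.074, 0.001]
force: [-6.3, -1.9, 13.2]
opening: 0.0103
gripper_force: 25.0
```

```bash
python3 -c "
from plant import monitor,ticket
s=monitor.read_state();print(s['t'],s['tool_pos'],s['force'],s['gripper_force']);print(ticket.close_job())"
```

```text
24.4833 [0.49968147 0.15877612 0.03092333] [-6.29090318 -1.90269416 13.19339004] 25.02621442079544
the job is handed in; nothing more can be done
None
```

Job handed in at 24.5 s (no verdict returned): both filters are stacked on the plate, about 2 mm off centre by the wrist camera, and the label holder is held against the bar's hard stop with 25 N grip and about 13 N push; nothing else on the table was deliberately touched.

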